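# Set the lap joint to the mark and clamp the bentwood band

### The job

Turn the bentwood band on its former, standing upright on its round seat in the gluing jig, until its dark lap block points straight at the red arrow, and let it go. Then swing the clamp jaw fully shut around it by the orange post, and after that turn the hook latch fully shut by its yellow post. Leave the former seated and in line, touch nothing at the end, and do not disturb the other things on the bench.

Things in the scene. Friction and masses are not known exactly. Their poses are not given: they have to be found in the camera images.
- former: Loose workpiece, 160 g: pale bentwood band (58 mm diameter, 55 mm high) on a wooden former whose plain round grip head (40 mm diameter) rises from 55 to 100 mm. Origin: centre of the underside; z up, x out through its dark lap block. A black line on the band's top and a white line on the head mark that side. Starts on the seat, lap anywhere but near the arrow; a low boss under it keeps it centred.
- lap (a point): Outer face of the dark lap block (12 mm wide, 50 mm high, 5 mm proud of the band): 34 mm from the former's axis along its x, 27 mm above its underside. It clears the fixed half ring by about 2 mm as the former turns.
- jig: Fixed gluing jig on a plywood deck 270 x 270 x 12 mm. Origin: centre of the round seat, at table level (former stands 12 mm higher); x runs from the seat to the red arrow on the deck (50 to 130 mm out, its tip towards the seat), z up. A fixed blue half ring, top 37 mm above the table, stands at -x; jaw hinge at +y, latch at -y. Goal: former's origin over the jig's, its x along the jig's x.
- jaw (a joint): Angle of the blue clamp jaw, a half ring 16 to 37 mm above the table turning level on an upright hinge. 0: fully shut, at its stop, around the former's +x half; positive: open, counter-clockwise from above, to 1.7 rad. Light friction (1 N at the post), stays where left. A window in its cork lining takes the lap block when that faces the arrow.
- jaw_hinge (a point): On the upright hinge axis of the jaw, 100 mm above the table (fixed to the jig at x 0, y +48 mm).
- jaw_top (a point): Centre of the top of the orange round post on the jaw's free end, 14 mm diameter, from 37 to 100 mm above the table; it moves with the jaw about jaw_hinge at 132 mm radius. With the jaw shut it is at x +34, y -80 mm in the jig's frame.
- latch (a joint): Angle of the steel L-shaped hook latch, 39 to 47 mm above the table, turning level on an upright pivot. 0: fully shut, at its stop, hook over the pin on the jaw's end; positive: open, clockwise from above, to 1.5 rad; it is shut by turning counter-clockwise from above. Light friction (1 N at the post), stays where left.
- latch_pivot (a point): On the upright pivot axis of the latch, 100 mm above the table (fixed to the jig at x -30, y -62 mm).
- latch_top (a point): Centre of the top of the yellow round post on the latch, 14 mm diameter, from 42 to 100 mm above the table; it moves with the latch about latch_pivot at 45 mm radius. With the latch shut it is at x -30, y -107 mm in the jig's frame.
- glue: Bystander: white glue bottle with red cap, 48 mm diameter, 120 mm high, standing beside the jig's +y edge. Origin: centre of its underside.
- spare_band: Bystander: bare wooden band, 58 mm outside diameter, 30 mm high, on the deck's corner at -x, +y of the jig. Origin: centre of its underside.
- mallet: Bystander: hammer lying beyond the jig's -y edge.
- plane: Bystander: wooden hand plane, 170 mm long, right of the jig.
- brush: Bystander: glue brush lying left of the jig.
- strips: Bystander: two thin wooden strips, 200 mm long, lying beyond the jig.
Mind the look-alikes: they are no part of the job. Leave any green or purple look-alike of the former alone.

How it is judged:
By the outcome, as a careful person would: the job done as asked, in the order asked, and still so for the second after the job is handed in, with the robot touching nothing.
It also fails if it takes over 67 s, if anything falls off the work surface, if the arm or the gripper's body presses on something with over 40 N, if the wrist force passes 120 N, or if a joint passes its speed limit or range.

### The arm

A 7-joint arm with a two-finger parallel gripper is mounted at the origin on the work surface. World frame = base frame: x ahead of the robot, y to its left, z up, the work surface at z = 0. Lengths are in m, angles in rad, forces in N, time in s.
With the tool pointing down it reaches from about 0.425 to 0.95 m from the base axis. Payload 4.7 kg.
Tool frame: the origin (TCP) lies between the finger pads; the fingertips stand 25 mm ahead of it and the grasp point (between the pads) lies 6 mm ahead of it; z points along the fingers, y is the line along which they close (so a half turn about z gives the same grasp; the last joint's range is limited). The gripper opens to 85 mm and grips with 20 to 120 N. Pads are 22 mm wide; open, the fingers measure 114 mm over their backs; the gripper's body (76 mm by 85 mm) begins 54 mm behind the grasp point. The pads swing forward as they close: fully open they stand 13 mm farther back than shut.
Start: joints at [-1.252, 0.469, -0.049, 1.532, 0.024, 1.141, -0.082], TCP at [0.23, 0.635, 0.256] pointing down, gripper open.
Joint ranges: [-2.59, 2.59], [-0.33, 1.99], [-1.39, 1.29], [0.1, 2.45], [-1.04, 4.18], [0.21, 1.99], [-2.66, 2.66]. Speed limits (rad/s): [2.57, 2.57, 3.14, 3.14, 3.14, 3.14, 3.14].

### API

Orientations are given as a 3x3 rotation matrix whose columns are the frame's x, y, z axes.
In Python, from rig import * gives the robot as it stands. Calls block until the motion is done:
- movep(position, orientation): joint-space move of the TCP to a pose.
- move_l(position, attitude=None, feed=0.15, until_force=None): straight line of the TCP; attitude=None keeps the orientation; feed is the mean speed in m/s. With until_force (N) it stops when the force on the tool has changed by that much, and returns True; else False.
- move_joints(angles): joint-space move.
- command_gripper(opening, newtons=None): finger opening in m; newtons is the grip in N (None keeps the last); returns when the fingers have stopped.
- sleep(seconds).
- inverse_kinematics(position, orientation): joint angles nearest the present ones, or None.
- sense(): the state.
- camera(name): name is "scene" or "top" or "wrist"; returns (picture, depth): 420x560x3 uint8, red, green, blue; 420x560 float32, m along the optical axis (not along the pixel's ray), 0 where there is no reading.
- camera_params(name): a dict with "K" (3x3 intrinsics, pixels), "dist" ([k1, k2, p1, p2, k3] as OpenCV has them; the pictures are not rectified), "position" and "rotation" of the camera in the world; the wrist camera has in their place "tool_from_camera" (4x4, takes a point from camera to tool coordinates, whose origin is the TCP and whose axes are the flange's). Camera axes: x right, y down, z forward; pixel columns grow to the right and rows downward; lengths in m; the calibration is good to about 2 mm. A picture is of the moment at which its call begins: read the wrist's pose just before it. camera_params takes no time and is no camera call.
A pose or a line that the arm cannot do raises Unreachable and nothing moves.
- finish_job(): hands the job in; it is judged then, once.
The state is a dict: "time_s": time; "joint_pos": joint angles; "qd": joint speeds; "joint_efforts": joint torques, N m; "position": TCP position; "tcp_rot": TCP orientation; "wrist_force": force on the tool from outside, world axes, zero at the start; "ft_torque": the same for the moment, N m; "finger_gap": finger opening in m; "gripper_force": force on a finger pad.
Only numpy, scipy, OpenCV 4.12 (cv2) and the standard library are available. Lean on these libraries where they do the work, as an engineer would, in place of code of your own. Each camera call takes 0.05 s, during which the arm holds its last target. There are 200 camera calls.

## Working session

There is one attempt and no reset: what is moved stays moved. The work goes in short steps, each a Python script; the robot and the scene stay as the last script left them, time stands still between calls to the robot, and variables do not carry over. Pictures are saved under pics/ and viewed, at most 10 in all, crops included, and the job is handed in when it is done.

```bash
ls; mkdir -p pics; cat > h.py <<'E'
from rig import *
import numpy as np, cv2
def ray(name,uv,z):
    p=camera_params(name); n=cv2.undistortPoints(np.array(uv,float).reshape(-1,1,2),np.array(p["K"]),np.array(p["dist"])).reshape(-1,2)
    d=np.c_[n,np.ones(len(n))]@np.array(p["rotation"]).T; o=np.array(p["position"])
    return o+d*((z-o[2])/d[:,2])[:,None]
E
python3 - <<'E'
from h import *
for n in ("top","scene"):
    a,d=camera(n); cv2.imwrite(f"pics/{n}0.png",a[...,::-1]); np.save(f"pics/{n}0.npy",d)
    p=camera_params(n); print(n,p["position"],np.round(p["rotation"],3).tolist(),p["K"])
s=sense(); print(s["time_s"],s["tcp_rot"],s["finger_gap"])
E
```

```text
pics
top [ 0.28537276 -0.03275415  1.44024369] [[0.011, -0.984, 0.177], [-1.0, -0.012, -0.003], [0.005, -0.177, -0.984]] [[468.24266229   0.         281.55705757]
 [  0.         468.24266229 217.74858238]
 [  0.           0.           1.        ]]
scene [0.98877432 0.58200548 1.37670663] [[-0.822, 0.482, -0.304], [0.57, 0.705, -0.422], [0.011, -0.52, -0.854]] [[488.80059691   0.         284.36257378]
 [  0.         488.80059691 211.92145718]
 [  0.           0.           1.        ]]
0.1 [[-9.40124570e-01  3.40830581e-01 -5.54996578e-04]
 [ 3.40831028e-01  9.40123047e-01 -1.69325179e-03]
 [-5.53469170e-05 -1.78102766e-03 -9.99998412e-01]] 0.08553506030161397
```

View pics/top0.png

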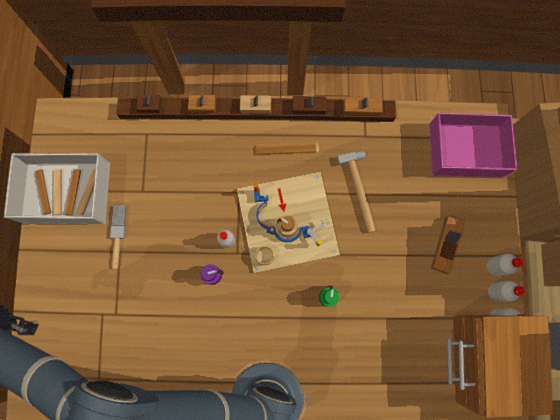

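View pics/scene0.png

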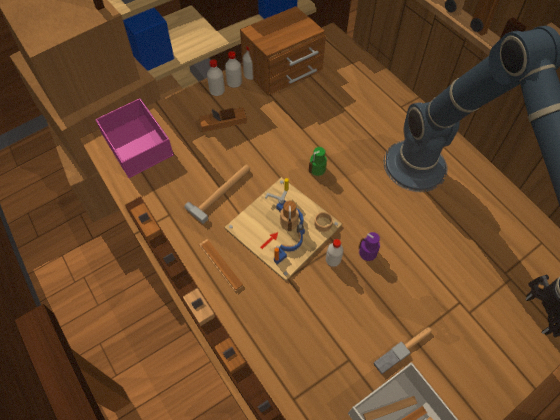

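Top view: deck centred at about (288,222), arrow at (282,200) with its tip toward the seat at (288,228), orange post at (257,187), yellow post at (320,241). The green (329,296) and purple (211,274) look-alikes are clear of the jig. Next: a closer look with the wrist camera.

```bash
python3 - <<'E'
from h import *
print(ray("top",[[288,222],[238,188],[323,173],[340,254],[253,272]],0.012).round(3).tolist())
print("arrow",ray("top",[[280,189],[284,211]],0.012).round(3).tolist())
print("orange,yellow,head",ray("top",[[257,187],[320,241],[288,224]],0.1).round(3).tolist())
p=camera_params("wrist"); T=np.array(p["tool_from_camera"]); print(T.round(3).tolist(),p["K"])
c=ray("top",[[288,222]],0.05)[0]
R=np.array([[-1,0,0],[0,1,0],[0,0,-1.]])
R=np.array([[1,0,0],[0,-1,0],[0,0,-1.]]) if 0 else R
off=R@T[:3,3]
view=R@T[:3,2]; print("view",view)
for h in (0.42,0.38,0.34):
    cam=c-view/abs(view[2])*(h-0.05); cam[2]=h
    pos=cam-off
    if inverse_kinematics(pos,R) is None: print("no",h,pos); continue
    movep(pos,R); break
for i in range(1):
    s=sense(); a,d=camera("wrist"); cv2.imwrite("pics/w0.png",a[...,::-1]); np.savez("pics/w0.npz",a=a,d=d,pos=s["position"],R=s["tcp_rot"])
print(s["time_s"],s["position"],s["joint_pos"])
E
```

```text
[[0.53, -0.058, 0.012], [0.636, 0.1, 0.012], [0.688, -0.167, 0.012], [0.432, -0.218, 0.012], [0.374, 0.047, 0.012]]
arrow [[0.634, -0.032, 0.012], [0.564, -0.045, 0.012]]
orange,yellow,head [[0.618, 0.036, 0.1], [0.46, -0.149, 0.1], [0.509, -0.056, 0.1]]
[[0.001, -0.953, -0.302, 0.077], [1.0, 0.001, 0.001, 0.001], [-0.001, -0.302, 0.953, -0.118], [0.0, 0.0, 0.0, 1.0]] [[308.52113026   0.         280.23096715]
 [  0.         308.52113026 212.34440658]
 [  0.           0.           1.        ]]
view [ 3.01941167e-01  9.35921473e-04 -9.53326102e-01]
2.7167 [ 0.48288685 -0.05755664  0.30194218] [-0.51163243  0.11537884  0.60249916  1.93433284 -0.07277263  1.11315656
  1.6923889 ]
```

View pics/w0.png

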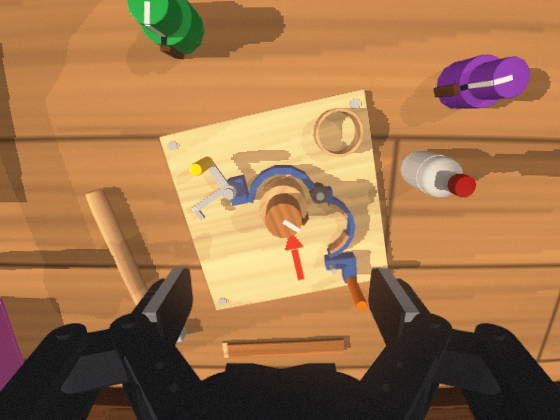

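Wrist view: head top near (283,222) with the white line running to (299,231), arrow from (291,238) to (300,278), hinge (320,192), latch pivot (229,192), yellow post (196,169), orange post top (362,306). Next I measure by mask with ray casting.

```bash
cat >> h.py <<'E'
def wgrab(tag):
    s=sense(); a,d=camera("wrist"); cv2.imwrite(f"pics/{tag}.png",a[...,::-1]); return a,d,np.array(s["position"]),np.array(s["tcp_rot"])
def wray(uv,z,pos,R):
    p=camera_params("wrist"); T=np.array(p["tool_from_camera"]); n=cv2.undistortPoints(np.array(uv,float).reshape(-1,1,2),np.array(p["K"]),np.array(p["dist"])).reshape(-1,2)
    d=np.c_[n,np.ones(len(n))]@(R@T[:3,:3]).T; o=pos+R@T[:3,3]
    return o+d*((z-o[2])/d[:,2])[:,None]
def wcloud(d,pos,R):
    p=camera_params("wrist"); T=np.array(p["tool_from_camera"]); v,u=np.mgrid[:420,:560]
    n=cv2.undistortPoints(np.c_[u.ravel(),v.ravel()].astype(float).reshape(-1,1,2),np.array(p["K"]),np.array(p["dist"])).reshape(-1,2)
    q=np.c_[n,np.ones(len(n))]*d.reshape(-1,1); return (q@(R@T[:3,:3]).T+pos+R@T[:3,3]).reshape(420,560,3)
E
cat > m.py <<'E'
from h import *
def measure(a,d,pos,R):
    hsv=cv2.cvtColor(a,cv2.COLOR_RGB2HSV).astype(int); H,S,V=[hsv[...,i] for i in range(3)]
    P=wcloud(d,pos,R); Z=P[...,2]; uv=lambda m:np.argwhere(m)[:,::-1]
    near=(abs(P[...,0]-.53)<.16)&(abs(P[...,1]+.058)<.16)
    o={}
    red=near&((H<4)|(H>176))&(S>190)&(V>130)&(Z<.03)
    A=wray(uv(red),.0125,pos,R)[:,:2]
    (cx,cy),e=cv2.PCACompute(A.astype(np.float32),None)[0][0],cv2.PCACompute(A.astype(np.float32),None)[1][0]
    e=e*np.sign(e[0]); t=(A-[cx,cy])@e
    o["arrow"]=(len(A),(cx,cy),np.degrees(np.arctan2(e[1],e[0])),t.min(),t.max(),([cx,cy]+e*t.min()).tolist())
    for n,zt,m in (("yellow",.1,(abs(H-28)<5)&(S>200)&(V>150)),("orange",.1,(abs(H-11)<5)&(S>180)),("head",.112,S>-1)):
        m=near&m&(abs(Z-zt)<.006); 
        k,l,st,c=cv2.connectedComponentsWithStats(m.astype(np.uint8))
        if k<2: o[n]=None; continue
        i=1+st[1:,4].argmax(); q=wray(uv(l==i),zt,pos,R)[:,:2].astype(np.float32); (x,y),r=cv2.minEnclosingCircle(q)
        o[n]=(st[i,4],q.mean(0).tolist(),(x,y,r),Z[l==i].mean())
        if n=="head":
            w=(l==i)&(S<90)&(V>150); W=wray(uv(w),.112,pos,R)[:,:2]
            if len(W)>4:
                e=cv2.PCACompute(W.astype(np.float32),None)[1][0]; f=W.mean(0)-[x,y]; e=e*np.sign(e@f)
                o["white"]=(len(W),W.mean(0).tolist(),np.degrees(np.arctan2(e[1],e[0])),np.degrees(np.arctan2(f[1],f[0])))
    return o
E
python3 - <<'E'
from m import *
z=np.load("pics/w0.npz"); o=measure(z["a"],z["d"],z["pos"],z["R"])
for k,v in o.items(): print(k,v)
print("deck corners",wray([[161,137],[365,90],[388,265],[219,309]],.012,z["pos"],z["R"]).round(4).tolist())
print("hinge,pivot",wray([[320,190]],.045,z["pos"],z["R"]),wray([[229,192]],.047,z["pos"],z["R"]))
P=wcloud(z["d"],z["pos"],z["R"]); print([P[v,u].round(3).tolist() for u,v in ((320,190),(229,192),(283,222),(299,231),(362,306),(196,169),(270,270))])
cv2.imwrite("pics/w0c.png",cv2.resize(z["a"][140:320,160:400,::-1],None,fx=3.3,fy=3.3,interpolation=cv2.INTER_CUBIC))
E
```

```text
arrow (25, (np.float32(0.586013), np.float32(-0.035952467)), np.float32(13.536592), np.float64(-0.015581892142318449), np.float64(0.046694837960866716), [0.5708639825626232, -0.03959966342967354])
yellow (np.int32(97), [0.46082961559295654, -0.14538933336734772], (0.46160608530044556, -0.145746648311615, 0.005639089737087488), np.float64(0.10020277603100625))
orange (np.int32(118), [0.623733639717102, 0.041495826095342636], (0.6237854361534119, 0.04207566753029823, 0.008796654641628265), np.float64(0.09915823835104208))
head (np.int32(1065), [0.5121764540672302, -0.05303029343485832], (0.5123366713523865, -0.05241605266928673, 0.020597539842128754), np.float64(0.11225051533825395))
white (87, [0.5189590468304368, -0.04481241922388576], np.float64(57.89850701723765), np.float64(48.94580314709181))
deck corners [[0.4334, -0.2116, 0.012], [0.3755, 0.049, 0.012], [0.617, 0.1035, 0.012], [0.6935, -0.1508, 0.012]]
hinge,pivot [[ 0.49591989 -0.00670763  0.045     ]] [[ 0.4983079  -0.12006009  0.047     ]]
[[0.497, -0.006, 0.041], [0.497, -0.119, 0.052], [0.514, -0.053, 0.113], [0.525, -0.036, 0.111], [0.627, 0.043, 0.1], [0.46, -0.144, 0.1], [0.625, -0.071, 0.012]]
```

View pics/w0c.png

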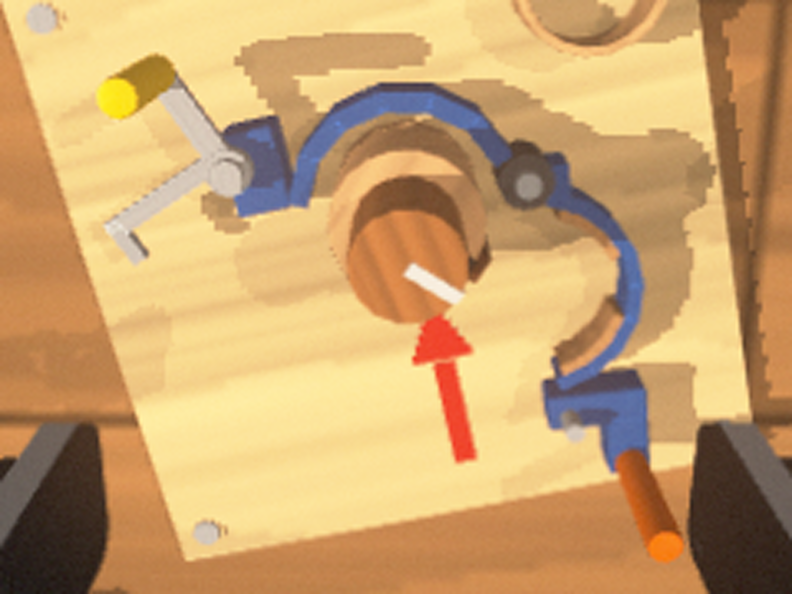

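Crop: the lap block is at crop (480,262), to the right of the arrow, and the white line agrees (about 58° world, against about 14° for the jig's x). The geometry is consistent: former at (0.512,-0.052). I'll refine the arrow, then grip the head and turn it.

```bash
sed -i 's/red=near.*/red=near\&((H<6)|(H>174))\&(S>170)\&(V>110)\&(Z<.03)\&(abs(P[...,1]+.038)<.04)/' m.py
cat >> h.py <<'E'
def down(deg):  # tool pointing down, tool x turned deg from world -x
    c,s=np.cos(np.radians(deg)),np.sin(np.radians(deg))
    return np.array([[c,-s,0],[s,c,0],[0,0,1.]])@np.array([[-1,0,0],[0,1,0],[0,0,-1.]])
def look(c,h,deg=0):  # camera at height h aimed at c
    R=down(deg); T=np.array(camera_params("wrist")["tool_from_camera"]); v=R@T[:3,2]
    movep(np.array(c)+v*((h-c[2])/v[2])-R@T[:3,3],R)
E
python3 - <<'E'
from m import *
z=np.load("pics/w0.npz"); o=measure(z["a"],z["d"],z["pos"],z["R"]); print(o["arrow"])
C=np.array([.5123,-.0524]); f=np.array(o["arrow"][1])-C; print("dir to arrow",np.degrees(np.arctan2(f[1],f[0])))
turn=-(57.9-13.8)
command_gripper(.062,25)
movep([*C,.18],down(22)); move_l([*C,.101],feed=.08)
print(sense()["wrist_force"].round(1))
command_gripper(0,25); s=sense(); print(s["finger_gap"],s["gripper_force"],s["wrist_force"].round(1),s["position"])
for k in np.linspace(0,1,7)[1:]: move_l([*C,.101],down(22+turn*k),feed=.1)
s=sense(); print(s["wrist_force"].round(1),s["ft_torque"].round(2),s["time_s"])
command_gripper(.062); move_l([*C,.19],feed=.12)
look([.55,-.045,.06],.36)
g=wgrab("w1"); o=measure(*g)
for k,v in o.items(): print(k,v)
np.savez("pics/w1.npz",a=g[0],d=g[1],pos=g[2],R=g[3])
cv2.imwrite("pics/w1c.png",cv2.resize(g[0][90:330,130:450,::-1],None,fx=2.5,fy=2.5,interpolation=cv2.INTER_CUBIC))
print(sense()["time_s"])
E
```

```text
(302, (np.float32(0.59946275), np.float32(-0.03448787)), np.float32(12.829849), np.float64(-0.029022823925293102), np.float64(0.04015790061003859), [0.5711645127042061, -0.04093257609306182])
dir to arrow 11.612733210147951
[0.1 0.1 0.5]
0.03944761547353065 27.936737537384033 [-0.3 -1.   3.4] [ 0.51273382 -0.05248098  0.10150324]
[ 0.6 -1.5  5.1] [-0.02 -0.33 -0.04] 6.8
arrow (478, (np.float32(0.59780794), np.float32(-0.03501129)), np.float32(12.701881), np.float64(-0.034413816632574465), np.float64(0.04210577543467349), [0.5642363246110295, -0.04257814201123158])
yellow (np.int32(177), [0.4608874022960663, -0.1454954594373703], (0.46092113852500916, -0.14552918076515198, 0.006221943534910679), np.float64(0.10027646966471207))
orange None
head (np.int32(1777), [0.5123596787452698, -0.05222725868225098], (0.5128913521766663, -0.052153054624795914, 0.020460952073335648), np.float64(0.1123095736615504))
white (144, [0.5229473282488997, -0.05021274461984789], np.float64(13.907670783445592), np.float64(10.921063633845929))
8.4667
```

View pics/w1c.png

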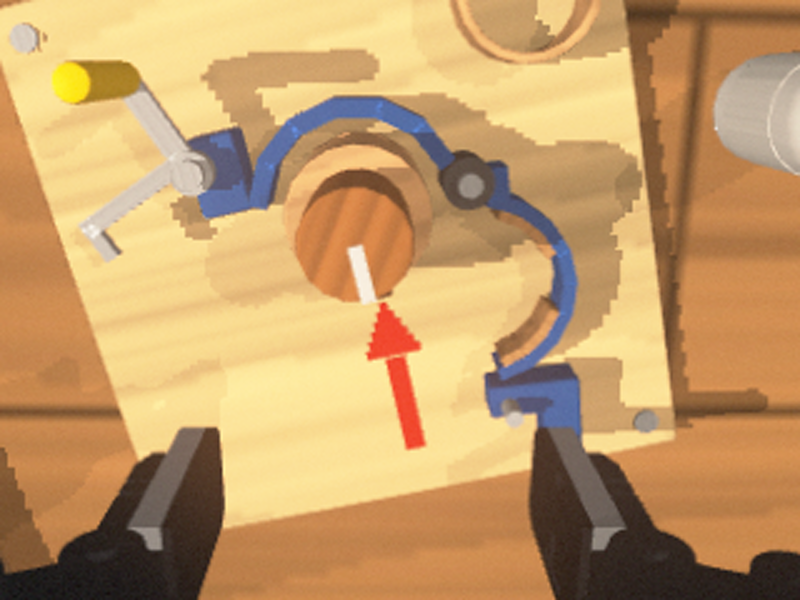

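The white line now points along the arrow (13.9° against 12.8°) and the head is still centred. Next, the jaw.

```bash
cat >> h.py <<'E'
def swing(c,r,a0,a1,z,d,start,F=7):
    pt=lambda a:[c[0]+r*np.cos(np.radians(a)),c[1]+r*np.sin(np.radians(a)),z]
    command_gripper(.045,25); movep([*start,.19],down(d)); move_l([*start,z],feed=.1)
    command_gripper(0,25); s=sense(); print("gap",s["finger_gap"],s["wrist_force"].round(1))
    sg=np.sign(a1-a0); end=a1-sg*6
    for a in np.linspace(a0,end,int(abs(end-a0)/5)+1): move_l(pt(a),feed=.1)
    print("near",sense()["wrist_force"].round(1))
    hit=move_l(pt(a1+sg*np.degrees(.005/r)),feed=.02,until_force=F)
    s=sense(); p=s["position"]; print("hit",hit,p.round(4),s["wrist_force"].round(1),"angle",np.degrees(np.arctan2(p[1]-c[1],p[0]-c[0])),"want",a1)
    command_gripper(.045); move_l([p[0],p[1],.19],feed=.12)
E
python3 - <<'E'
from m import *
swing([.5019,-.0054],.1312,21.1,-62.2,.091,-20,[.6238,.0417])
look([.53,-.07,.06],.36)
g=wgrab("w2"); o=measure(*g)
for k,v in o.items(): print(k,v)
np.savez("pics/w2.npz",a=g[0],d=g[1],pos=g[2],R=g[3])
cv2.imwrite("pics/w2c.png",cv2.resize(g[0][90:330,130:450,::-1],None,fx=2.5,fy=2.5,interpolation=cv2.INTER_CUBIC))
print(sense()["time_s"])
E
```

```text
gap 0.013102010779893388 [-0.6  0.6  2.9]
near [ 1.7 -1.   7.3]
hit False [ 0.5588 -0.1233  0.0914] [ 1.4 -1.   8. ] angle -64.2487668923865 want -62.2
arrow (422, (np.float32(0.5999669), np.float32(-0.034354165)), np.float32(12.647785), np.float64(-0.028772699751229522), np.float64(0.0403194284289719), [0.5718923686516761, -0.0406541519877609])
yellow (np.int32(166), [0.4608522951602936, -0.14543922245502472], (0.4658668339252472, -0.14493367075920105, 0.003120525274425745), np.float64(0.10017405557414175))
orange (np.int32(82), [0.5604981184005737, -0.12449876219034195], (0.5627106428146362, -0.12373124063014984, 0.007665816694498062), np.float64(0.09879311738837272))
head (np.int32(1680), [0.5120890736579895, -0.052505988627672195], (0.5125008821487427, -0.05197412893176079, 0.020930888131260872), np.float64(0.11226766971901331))
white (131, [0.5227329385436885, -0.050367626449282214], np.float64(15.083727449328439), np.float64(8.92298257966414))
18.1083
```

View pics/w2c.png

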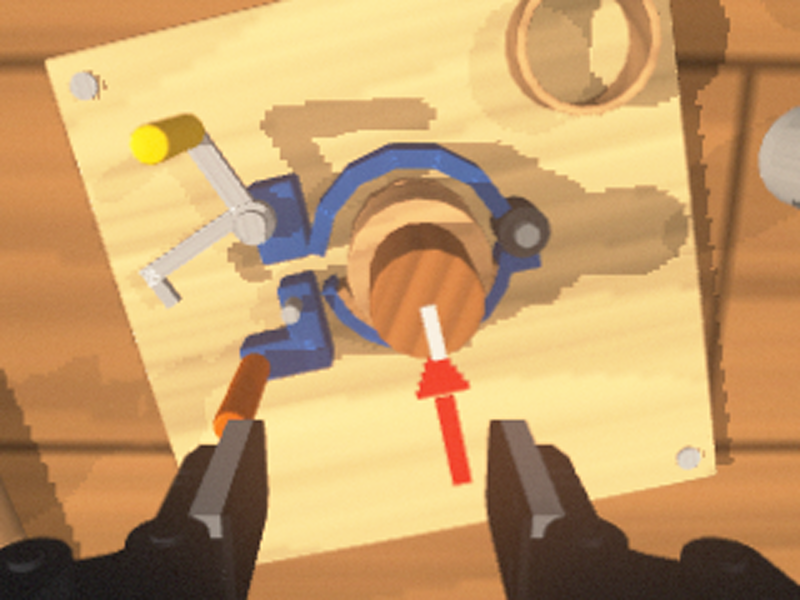

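The jaw looks nearly shut, with the orange post at crop (235,425) partly behind a finger, but no stop force was felt. I'll grip it again and push on until it meets the stop.

```bash
python3 - <<'E'
from m import *
c=np.array([.5019,-.0054]); r=.1312; z=.091
pt=lambda a:[c[0]+r*np.cos(np.radians(a)),c[1]+r*np.sin(np.radians(a)),z]
command_gripper(.045,25); movep([.5588,-.1233,.19],down(-20)); move_l([.5588,-.1233,z],feed=.1)
command_gripper(0,25); s=sense(); print(s["position"].round(4),s["wrist_force"].round(1))
for a in np.arange(-64.5,-72,-.5):
    hit=move_l(pt(a),feed=.03,until_force=8); s=sense(); print(a,hit,s["position"].round(4),s["wrist_force"].round(1))
    f=s["wrist_force"]
    if hit or np.hypot(f[0],f[1])>9: break
p=s["position"]; command_gripper(.045); move_l([p[0],p[1],.19],feed=.12)
look([.53,-.07,.06],.36,60)
g=wgrab("w3"); o=measure(*g)
for k in ("orange","yellow","white","head","arrow"): print(k,o.get(k))
np.savez("pics/w3.npz",a=g[0],d=g[1],pos=g[2],R=g[3])
cv2.imwrite("pics/w3c.png",cv2.resize(g[0][90:330,130:450,::-1],None,fx=2.5,fy=2.5,interpolation=cv2.INTER_CUBIC))
print(sense()["time_s"])
E
```

```text
[ 0.5591 -0.1234  0.0915] [-0.5  1.   3.7]
-64.5 False [ 0.5588 -0.1236  0.0915] [-0.3  0.9  4.2]
-65.0 False [ 0.5586 -0.1237  0.0915] [2.6 3.6 4.6]
-65.5 False [ 0.5585 -0.1237  0.0915] [5.6 4.5 3.8]
-66.0 False [ 0.5585 -0.1238  0.0915] [6.3 4.6 0.9]
-66.5 False [ 0.5584 -0.1238  0.0915] [10.   4.6 -2.1]
orange (np.int32(193), [0.5635678172111511, -0.12500959634780884], (0.5650330781936646, -0.12261553108692169, 0.00589080760255456), np.float64(0.09994760497956759))
yellow (np.int32(197), [0.46090373396873474, -0.14595192670822144], (0.46093127131462097, -0.14592406153678894, 0.006377577781677246), np.float64(0.10012830604558474))
white (130, [0.5227627829187808, -0.0498202098834196], np.float64(8.720822615088329), np.float64(22.32254622450678))
head (np.int32(1592), [0.5124256014823914, -0.053842056542634964], (0.5128767490386963, -0.05387931317090988, 0.020871601998806), np.float64(0.11226016785101628))
arrow (363, (np.float32(0.5897646), np.float32(-0.036424372)), np.float32(13.217116), np.float64(-0.0263595556746717), np.float64(0.03252752271923421), [0.5641032875654598, -0.04245126606409639])
23.925
```

View pics/w3c.png

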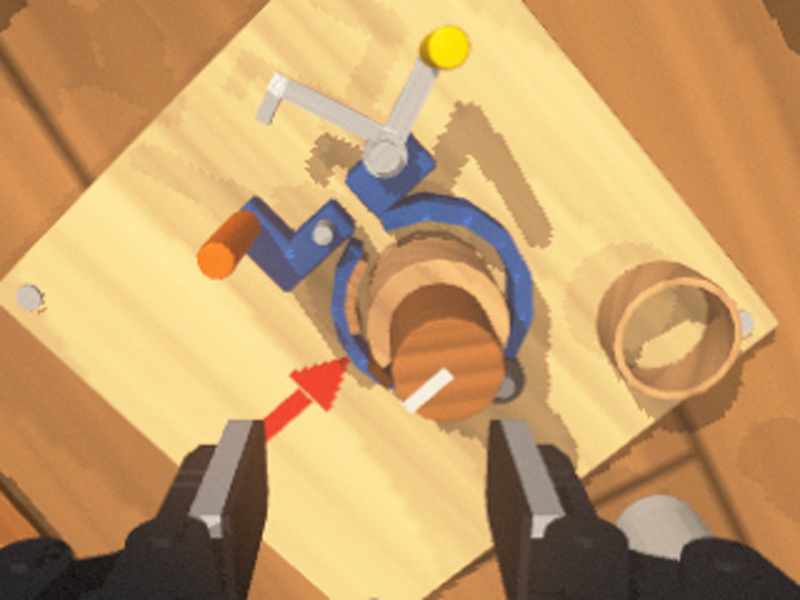

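The jaw is on its stop: the force rose to 11 N with no further motion, and the orange post is within 1° of its computed shut position. The former is still in line. Next, the latch.

```bash
sed -i 's/np.degrees(.005\/r)/np.degrees(.010\/r)/' h.py; python3 - <<'E'
from m import *
swing([.4972,-.1193],.0449,215.8,282.9,.091,69,[.4609,-.1457],F=8)
look([.53,-.08,.06],.36,60)
g=wgrab("w4"); o=measure(*g)
for k in ("orange","yellow","white","head","arrow"): print(k,o.get(k))
cv2.imwrite("pics/w4c.png",cv2.resize(g[0][70:310,130:450,::-1],None,fx=2.5,fy=2.5,interpolation=cv2.INTER_CUBIC))
print(sense()["time_s"])
E
```

```text
gap 0.013267247487232972 [-2.7  0.2  4.6]
near [-4.2 -4.6  3.7]
hit True [ 0.5082 -0.1637  0.0905] [-2.  -0.4  5.6] angle -76.1374187399225 want 282.9
orange (np.int32(194), [0.5635263919830322, -0.12511186301708221], (0.5635919570922852, -0.12516574561595917, 0.007383191958069801), np.float64(0.09988632288452101))
yellow (np.int32(184), [0.5079716444015503, -0.16492922604084015], (0.5081814527511597, -0.1647637039422989, 0.006202749442309141), np.float64(0.10023471897948942))
white (128, [0.5221487578278451, -0.04970324479844613], np.float64(1.5888384842731356), np.float64(23.845908910921928))
head (np.int32(1540), [0.5123666524887085, -0.054040733724832535], (0.5126502513885498, -0.05390167981386185, 0.02099524438381195), np.float64(0.1122600996253137))
arrow (374, (np.float32(0.591173), np.float32(-0.03636284)), np.float32(13.224362), np.float64(-0.027734291621071418), np.float64(0.033722213056740453), [0.5641741674191585, -0.04270747187595899])
32.1667
```

View pics/w4c.png

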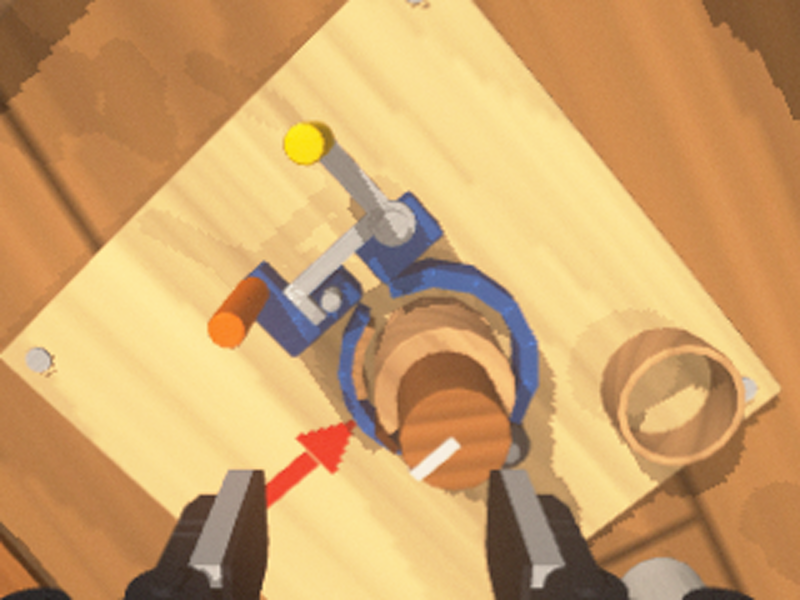

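The hook is over the pin (crop 325,298), and the white line is parallel to the arrow in the image. I'll push the latch once more to confirm the stop, then check from a straight-on view.

```bash
python3 - <<'E'
from m import *
q=np.array([.5082,-.164]); z=.091; t=np.array([.974,.225])
command_gripper(.045,25); movep([*q,.19],down(75)); move_l([*q,z],feed=.1)
command_gripper(0,25); s=sense(); print(s["position"].round(4),s["wrist_force"].round(1)); q=s["position"][:2].copy(); f0=s["wrist_force"]
for k in range(1,15):
    move_l([*(q+t*.001*k),z],feed=.03,until_force=8); s=sense(); f=s["wrist_force"]-f0; print(k,((s["position"][:2]-q)@t*1e3).round(2),f.round(1))
    if f[:2]@t<-8 or f[:2]@t>8: break
p=s["position"]; command_gripper(.045); move_l([p[0],p[1],.19],feed=.12)
look([.54,-.07,.06],.36,13)
g=wgrab("w5"); o=measure(*g)
for k in ("orange","yellow","white","head","arrow"): print(k,o.get(k))
cv2.imwrite("pics/w5c.png",cv2.resize(g[0][70:310,130:450,::-1],None,fx=2.5,fy=2.5,interpolation=cv2.INTER_CUBIC))
print(sense()["time_s"])
E
```

```text
[ 0.5079 -0.164   0.0915] [-2.4  0.5  5.3]
1 0.06 [-2.  -1.3  0.8]
2 0.13 [-4.5 -1.   5. ]
3 0.18 [-7.4 -1.1  7.9]
4 0.29 [-10.5  -1.6  10.2]
orange (np.int32(175), [0.5630670189857483, -0.12409471720457077], (0.5634474754333496, -0.12329845130443573, 0.007810377050191164), np.float64(0.09970291142630405))
yellow (np.int32(165), [0.508077085018158, -0.16465610265731812], (0.5128291845321655, -0.16309326887130737, 0.0036190440878272057), np.float64(0.10025247166709499))
white (132, [0.5230409680389917, -0.050128619009102635], np.float64(14.10483269879374), np.float64(13.730374374408942))
head (np.int32(1717), [0.5120733976364136, -0.05283406376838684], (0.5126067996025085, -0.05267805606126785, 0.02048676274716854), np.float64(0.11230225033605726))
arrow (449, (np.float32(0.5985313), np.float32(-0.034839008)), np.float32(12.846211), np.float64(-0.03139388449112318), np.float64(0.04051920422663105), [0.5679231995308378, -0.04181896531079791])
37.7333
```

View pics/w5c.png

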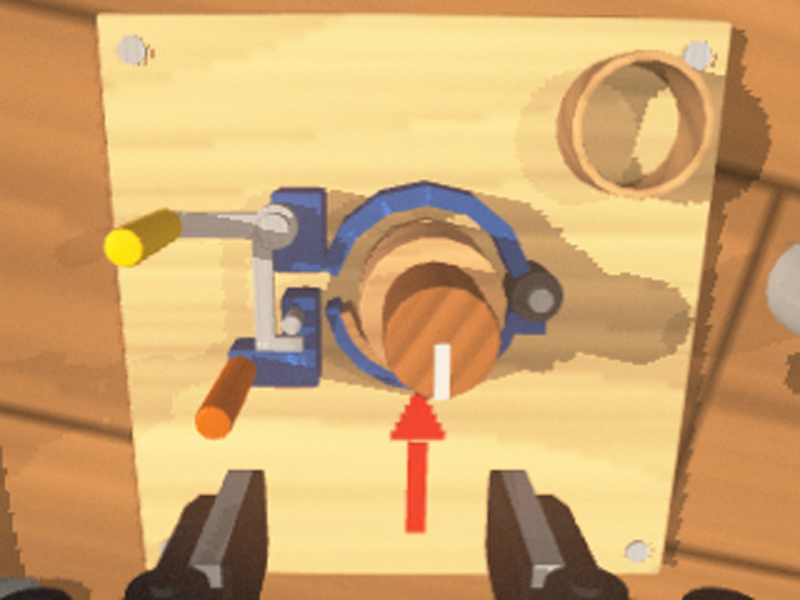

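The latch is on its stop, with 10 N of force and 0.3 mm of motion. The white line (442,370) is parallel to the arrow (417,465), within about 1°, and jaw and latch are both shut. The gripper is clear, so I'm handing in.

```bash
python3 -c "
from rig import *
print(finish_job())"
```

```text
the job is handed in; nothing more can be done
None
```

I handed the job in at about 38 s of robot time: the lap points at the red arrow to within about 1°, the jaw and then the latch are shut against their stops, the former is still centred on its seat, and the gripper is clear.

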